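# Ratchet the clamp down on the brass wheel

## Task

The clamp that holds the brass clock wheel is slack. Take hold of the handle of the ratchet wrench on that clamp and swing it back and forth, clockwise (seen from above) to tighten and freely back, until the clamp's foot bears firmly on the brass wheel, then let go. Do not turn the screw of the other clamp, the one with the lead weight.

Things in the scene. Friction and masses are not known exactly. Their poses are not given: they have to be found in the camera images.
- brass_grip (a point): Centre of the wrench's black sleeve (100 long, 20 wide, 16 mm high, 124 mm above the table; clear beside, above and below) on the clamp with the toothed brass wheel; a like clamp holds a dark lead weight. x runs along the handle to the vertical screw axis 140 mm away; z up. The captive wrench swings level about it; pinch across from above, turning along. 4 N swings it.
- brass_wrench (a joint): Swing of that wrench, rad, positive clockwise from above; 0 midway between its stop pins, which stop it at -0.65 and +0.65. It stays where left. Clockwise it turns the screw once a tooth catches (a tooth every 0.39 rad, so up to 0.39 is lost at the start of a stroke); moving back it clicks freely over the teeth and the screw stays.
- brass_spindle (a joint): Turn of the screw of the brass wheel's clamp, rad, positive clockwise from above (tightening); starts at 0 to 0.5. It lowers the red arm with its steel foot 4 mm per rad: the sprung foot meets the wheel's hub at about 2.2, bears firmly from 2.8 on; hard end at 4.8. Three to four full strokes do it; anything from 2.8 up is good.
- lead_spindle (a joint): The same for the screw of the other clamp, with the dark lead weight. It starts at 0 and must not be turned.

How it is judged:
At the end, for the whole second after the job is handed in: The screw of the brass wheel's clamp stands at 2.8 rad or more (foot firmly down) and at rest, the wrench let go; the other clamp's screw has never been turned by more than 0.2 rad (value of joint brass_spindle above 2.8 rad and velocity of joint brass_spindle below 0.1 rad/s and value of joint lead_spindle below 0.2 rad); the robot touches nothing.
It fails at once if the screw of the lead weight's clamp is turned by more than 0.2 rad from its start (value of joint lead_spindle above 0.2 rad).
It also fails if it takes over 70 s, if anything falls off the work surface, if the arm or the gripper's body presses on something with over 40 N, if the wrist force passes 120 N, or if a joint passes its speed limit or range.

## Robot

A 7-joint arm with a two-finger parallel gripper is mounted at the origin on the work surface. World frame = base frame: x ahead of the robot, y to its left, z up, the work surface at z = 0. Lengths are in m, angles in rad, forces in N, time in s.
With the tool pointing down it reaches from about 0.35 to 0.9 m from the base axis. Payload 8.1 kg.
Tool frame: the origin (TCP) lies between the finger pads; the fingertips stand 19 mm ahead of it and the grasp point (between the pads) is the TCP; y points along the fingers, x is the direction in which the jaws open and shut, and the axes are right-handed (so a half turn about y gives the same grasp; the last joint's range is limited). The gripper opens to 92 mm and grips with 3 to 60 N. Pads are 19 mm wide; open, the fingers measure 130 mm over their backs; the gripper's body (75 mm by 190 mm) begins 47 mm behind the grasp point.
Start: joints at [-1.379, 0.434, 0.025, 1.573, -0.012, 1.134, -0.075], TCP at [0.182, 0.598, 0.246] pointing down, gripper open.
Joint ranges: [-2.62, 2.62], [-0.44, 2.09], [-1.27, 1.32], [0.08, 2.57], [-1.32, 4.46], [0.12, 2], [-2.74, 2.74]. Speed limits (rad/s): [2.22, 2.22, 3.01, 3.01, 3.14, 3.14, 3.14].

## Interface

Orientations are given as a rotation vector (axis times angle).
In Python, from cell import arm gives the robot as it stands.
- The arm moves only by the tool move_arm, never from a script. Its argument "series" is a list of rows, each an object of numbers: "x", "y", "z": the shift along the tool's x, y, z in cm; "rx", "ry", "rz": the turn, a rotation vector about the tool's x, y, z in rad. In form: [{"x": .., "y": .., "z": .., "rx": .., "ry": .., "rz": ..}, ...]. A call has 1 to 12 rows; each row shifts and turns the pose as measured when the row begins, along the tool's axes as they then stand; what a row does not reach is not made up. A row lasts 1/8 s, in which the tool goes at most 62.5 mm and 10.7 degrees, less where a joint would pass 70% of its speed; a pose out of reach is approached as far as the arm can. A call is refused whole if a number of a shift passes 6.25 or a number of a turn 0.188, either way. A call with a gripper value outside its range is refused whole. "jaw" is the finger opening in cm, from 0 to 9.18, set as the call begins (left out, the last holds). The fingers move at their own pace and stop on an object; "newtons" is the grip in N (left out, the last holds). Time passes only in rows, so rows that do not move let the fingers close. It gives the time, the measured TCP pose, the force and the opening at its end, in the units of the state.
- arm.observe(): the state, without advancing time (a new reading comes with each control period).
- arm.get_image(name): name is "side" or "top"; returns the picture (384x512x3 uint8, blue, green, red); there is no depth.
- arm.camera_params(name): a dict with "K" (3x3 intrinsics, pixels), "R" (3x3) and "t" (3): a world point X has camera coordinates R X + t. Camera axes: x right, y down, z forward; pixel columns grow to the right and rows downward; lengths in m; the calibration is good to about 2 mm. A picture is of the moment at which its call begins. camera_params takes no time and is no camera call.
- arm.sign_off(): hands the job in, once; it reports no verdict.
The state is a dict: "clock": time; "joints": joint angles; "dq": joint speeds; "joint_efforts": joint torques, N m; "position": TCP position; "ee_rot": TCP orientation; "force": force on the tool from outside, world axes, zero at the start; "ft_torque": the same for the moment, N m; "width": opening from 0.0 (shut) to 1.0 (fully open).
Only numpy, scipy, OpenCV 4.12 (cv2) and the standard library are available. Lean on these libraries where they do the work, as an engineer would, in place of code of your own. Each camera call takes 0.05 s, during which the arm holds its last target.

## Working session

There is one attempt and no reset: what is moved stays moved. The work goes in short steps, Python scripts to look and compute and a tool call to move; the robot and the scene stay as the last step left them, time stands still between calls to the robot, and variables do not carry over. Pictures are saved under pics/ and viewed, and the job is handed in when it is done.

Besides the shell and the picture viewer there is one more tool, called after "Request:" by a JSON object that holds its "name" and its "arguments". move_arm: Moves the arm, as the interface text tells. Its arguments: {"type":"object","properties":{"series":{"type":"array","items":{"type":"object","properties":{"x":{"type":"number"},"y":{"type":"number"},"z":{"type":"number"},"rx":{"type":"number"},"ry":{"type":"number"},"rz":{"type":"number"}}}},"jaw":{"type":"number"},"newtons":{"type":"number"}},"required":["series"]}

```bash
mkdir -p pics; python3 - <<'E'
from cell import arm
import cv2
for n in("side","top"):
    cv2.imwrite(f"pics/{n}0.png",arm.get_image(n)); p=arm.camera_params(n); print(n,p)
print(arm.observe())
E
```

```text
side {'K': array([[423.07900599,   0.        , 265.84426932],
       [  0.        , 423.07900599, 192.98652235],
       [  0.        ,   0.        ,   1.        ]]), 'R': array([[ 0.37981126, -0.92490348,  0.0172326 ],
       [-0.67648118, -0.29040644, -0.67678454],
       [ 0.63096484,  0.24539285, -0.73597943]]), 't': array([-0.21746642,  0.42309544,  0.58278943])}
top {'K': array([[447.28963614,   0.        , 260.9055047 ],
       [  0.        , 447.28963614, 191.44311582],
       [  0.        ,   0.        ,   1.        ]]), 'R': array([[ 0.00970776, -0.99994431,  0.00413878],
       [-0.98621002, -0.01025811, -0.16518039],
       [ 0.16521365, -0.00247817, -0.98625469]]), 't': array([-0.03762852,  0.54405685,  0.91378395])}
{'clock': 0.1, 'joints': array([-1.37859328,  0.43512805,  0.02496117,  1.57399857, -0.01160423,
        1.13401669, -0.07504742]), 'dq': array([ 0.00010843, -0.00163103, -0.00045338, -0.00336473, -0.00016457,
       -0.00154507,  0.00105373]), 'joint_efforts': array([ 3.66746070e-03, -6.69124603e+01,  9.88403074e-01, -3.15145004e+01,
       -6.03703642e-02,  3.74156877e-02,  8.19726665e-05]), 'position': array([0.18150867, 0.59760846, 0.2450419 ]), 'ee_rot': array([-1.33531599, -0.98859343,  0.99034559]), 'force': array([-0.26416944,  0.2237728 ,  0.52933795]), 'ft_torque': array([ 0.02507686, -0.02632917, -0.02435657]), 'width': 1.0005343464804612}
```

View pics/side0.png

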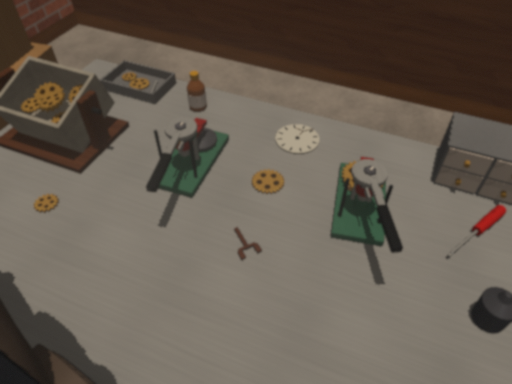

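View pics/top0.png

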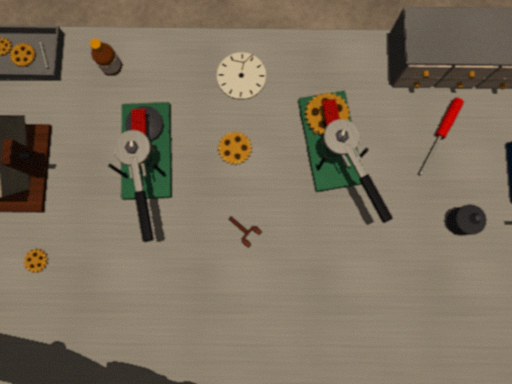

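The brass toothed wheel is on the right clamp (top view, hub near (341,137)). The lead weight is on the left clamp. I'll enlarge the right one.

```bash
python3 - <<'E'
import cv2
a=cv2.imread("pics/top0.png")[85:235,290:410]; cv2.imwrite("pics/topc.png",cv2.resize(a,None,fx=4,fy=4,interpolation=cv2.INTER_CUBIC)*1)
a=cv2.imread("pics/side0.png")[145:265,320:420]; cv2.imwrite("pics/sidec.png",cv2.resize(a,None,fx=5,fy=5,interpolation=cv2.INTER_CUBIC))
E
```

```text
(no output)
```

View pics/topc.png

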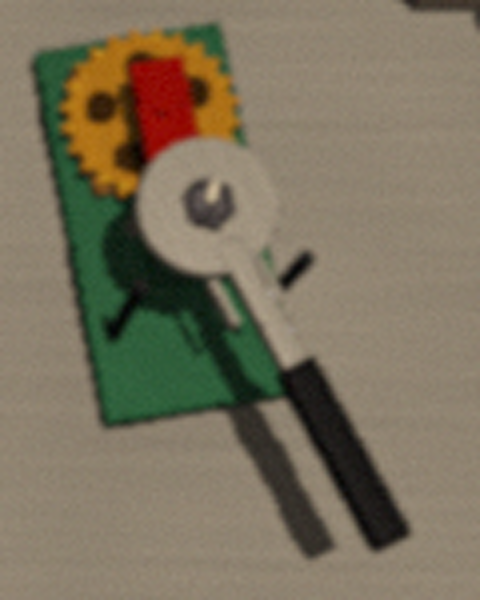

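View pics/sidec.png

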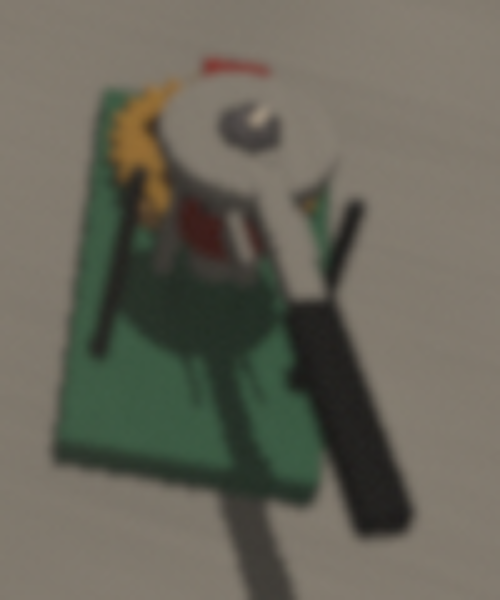

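```bash
cat > h.py <<'E'
import numpy as np
from cell import arm
from scipy.spatial.transform import Rotation as Ro
def px(n,u,v,z):
    p=arm.camera_params(n);d=p["R"].T@np.linalg.inv(p["K"])@[u,v,1];c=-p["R"].T@p["t"]
    return c+d*(z-c[2])/d[2]
def tri(ps):
    A=[];b=[]
    for n,u,v in ps:
        p=arm.camera_params(n);P=p["K"]@np.c_[p["R"],p["t"]]
        for r in(u*P[2]-P[0],v*P[2]-P[1]):A.append(r[:3]);b.append(-r[3])
    return np.linalg.lstsq(np.array(A),np.array(b),rcond=None)[0]
E
python3 - <<'E'
from h import *
g=lambda a,b:(290+a/4,85+b/4)
for q in[(300,367),(391,541),(346,453)]:print(px("top",*g(*q),.132))
G=px("top",*g(346,453),.13)
for z in(.13,.14,.15):
  H=px("top",*g(209,203),z);print(H,H[:2]-G[:2],np.linalg.norm((H-G)[:2]))
print(px("side",390,228,.132),tri([("top",*g(346,453)),("side",390,228)]))
s=arm.observe();R=Ro.from_rotvec(s["ee_rot"]).as_matrix();print(R)
# base plate long edge
print(px("top",*g(38,55),.015)-px("top",*g(105,425),.015), px("top",*g(218,28),.015)-px("top",*g(38,55),.015))
E
```

```text
[ 0.56121584 -0.2357225   0.132     ]
[ 0.47608556 -0.2771928   0.132     ]
[ 0.51880354 -0.25688363  0.132     ]
[ 0.64458654 -0.1931626   0.13      ] [0.12547377 0.06424964] 0.14096695434031598
[ 0.64158349 -0.19126556  0.14      ] [0.12247072 0.06614667] 0.13919216869393827
[ 0.63858044 -0.18936853  0.15      ] [0.11946767 0.06804371] 0.13748625935594347
[ 0.51314233 -0.25862103  0.132     ] [ 0.5200586  -0.25905902  0.1240248 ]
[[ 2.90558151e-01 -2.93702019e-04 -9.56857290e-01]
 [ 9.56856310e-01 -1.37467900e-03  2.90558276e-01]
 [-1.40070918e-03 -9.99999012e-01 -1.18393560e-04]]
[0.21474861 0.03612284 0.        ] [ 0.01748411 -0.10362835  0.        ]
```

```bash
cat >> h.py <<'E'
def plan(wps,n0=None):
    "wps: list of (x,y,z,yaw_deg of tool z, nrows); prints rows in tool axes"
    s=arm.observe();p=s["position"];R=Ro.from_rotvec(s["ee_rot"])
    z=R.as_matrix()[:,2];yaw=np.arctan2(z[1],z[0])
    for x,y,zz,yd,n in wps:
        q=np.array([x,y,zz]);dy=(np.radians(yd)-yaw+np.pi)%(2*np.pi)-np.pi
        p0,y0=p.copy(),yaw
        # level target orientation: y down, z at yaw
        for i in range(1,n+1):
            pt=p0+(q-p0)*i/n;yt=y0+dy*i/n
            zt=np.array([np.cos(yt),np.sin(yt),0]);yv=np.array([0,0,-1.]);xt=np.cross(yv,zt)
            Rt=Ro.from_matrix(np.c_[xt,yv,zt])
            d=R.inv().apply(pt-p)*100;w=(R.inv()*Rt).as_rotvec()
            print("{"+", ".join(f'"{k}":{v:.2f}' for k,v in zip(("x","y","z"),d))+", "+", ".join(f'"{k}":{v:.3f}' for k,v in zip(("rx","ry","rz"),w))+"}")
            p=pt;R=Rt
        yaw=y0+dy
def st():
    s=arm.observe();z=Ro.from_rotvec(s["ee_rot"]).as_matrix();print(s["clock"],s["position"].round(4),"yaw",np.degrees(np.arctan2(z[1,2],z[0,2])).round(1),"ydown",z[:,1].round(3),"F",s["force"].round(1),"w",round(s["width"]*9.18,2),"j",s["joints"].round(2))
E
python3 -c "
from h import *
plan([(.42,.15,.25,90,10)])"
```

```text
{"x":-3.59, "y":-0.04, "z":-3.58, "rx":0.000, "ry":0.128, "rz":-0.001}
{"x":-3.10, "y":-0.05, "z":-4.01, "rx":0.000, "ry":0.128, "rz":0.000}
{"x":-2.57, "y":-0.05, "z":-4.37, "rx":0.000, "ry":0.128, "rz":0.000}
{"x":-1.99, "y":-0.05, "z":-4.66, "rx":0.000, "ry":0.128, "rz":0.000}
{"x":-1.38, "y":-0.05, "z":-4.88, "rx":0.000, "ry":0.128, "rz":0.000}
{"x":-0.75, "y":-0.05, "z":-5.02, "rx":0.000, "ry":0.128, "rz":0.000}
{"x":-0.11, "y":-0.05, "z":-5.07, "rx":0.000, "ry":0.128, "rz":0.000}
{"x":0.54, "y":-0.05, "z":-5.04, "rx":0.000, "ry":0.128, "rz":0.000}
{"x":1.18, "y":-0.05, "z":-4.93, "rx":0.000, "ry":0.128, "rz":0.000}
{"x":1.80, "y":-0.05, "z":-4.74, "rx":0.000, "ry":0.128, "rz":0.000}
```

Request:
{"name": "move_arm", "arguments": {"series": [{"x": -3.6,"z": -3.6,"ry": 0.128},{"x": -3.1,"z": -4.0,"ry": 0.128},{"x": -2.6,"z": -4.4,"ry": 0.128},{"x": -2.0,"z": -4.7,"ry": 0.128},{"x": -1.4,"z": -4.9,"ry": 0.128},{"x": -0.8,"z": -5.0,"ry": 0.128},{"x": -0.1,"z": -5.1,"ry": 0.128},{"x": 0.5,"z": -5.0,"ry": 0.128},{"x": 1.2,"z": -4.9,"ry": 0.128},{"x": 1.8,"z": -4.7,"ry": 0.128}], "jaw": 9}}

```text
invalid input
```

```bash
python3 -c "
from h import *
st();plan([(.519,-.257,.25,26.5,10)])"
```

```text
0.1 [0.1815 0.5976 0.245 ] yaw 163.1 ydown [-0.    -0.001 -1.   ] F [-0.3  0.2  0.5] w 9.18 j [-1.38  0.44  0.02  1.57 -0.01  1.13 -0.08]
{"x":-7.20, "y":-0.04, "z":-5.71, "rx":0.000, "ry":0.238, "rz":-0.001}
{"x":-5.64, "y":-0.05, "z":-7.25, "rx":0.000, "ry":0.238, "rz":0.000}
{"x":-3.77, "y":-0.05, "z":-8.38, "rx":0.000, "ry":0.238, "rz":0.000}
{"x":-1.69, "y":-0.05, "z":-9.03, "rx":0.000, "ry":0.238, "rz":0.000}
{"x":0.49, "y":-0.05, "z":-9.18, "rx":0.000, "ry":0.238, "rz":0.000}
{"x":2.65, "y":-0.05, "z":-8.80, "rx":0.000, "ry":0.238, "rz":0.000}
{"x":4.65, "y":-0.05, "z":-7.92, "rx":0.000, "ry":0.238, "rz":0.000}
{"x":6.39, "y":-0.05, "z":-6.60, "rx":0.000, "ry":0.238, "rz":0.000}
{"x":7.77, "y":-0.05, "z":-4.91, "rx":0.000, "ry":0.238, "rz":0.000}
{"x":8.71, "y":-0.05, "z":-2.93, "rx":0.000, "ry":0.238, "rz":0.000}
```

The call was rejected as "invalid input", probably because rows need all six numbers.

Request:
{"name": "move_arm", "arguments": {"series": [{"x": -3.6,"y": 0,"z": -3.6,"rx": 0,"ry": 0.128,"rz": 0},{"x": -3.1,"y": 0,"z": -4.0,"rx": 0,"ry": 0.128,"rz": 0},{"x": -2.6,"y": 0,"z": -4.4,"rx": 0,"ry": 0.128,"rz": 0},{"x": -2.0,"y": 0,"z": -4.7,"rx": 0,"ry": 0.128,"rz": 0},{"x": -1.4,"y": 0,"z": -4.9,"rx": 0,"ry": 0.128,"rz": 0},{"x": -0.8,"y": 0,"z": -5.0,"rx": 0,"ry": 0.128,"rz": 0},{"x": -0.1,"y": 0,"z": -5.1,"rx": 0,"ry": 0.128,"rz": 0},{"x": 0.5,"y": 0,"z": -5.0,"rx": 0,"ry": 0.128,"rz": 0},{"x": 1.2,"y": 0,"z": -4.9,"rx": 0,"ry": 0.128,"rz": 0},{"x": 1.8,"y": 0,"z": -4.7,"rx": 0,"ry": 0.128,"rz": 0}]}}

```text
clock: 1.35
position: [0.4147, 0.1335, 0.2428]
ee_rot: [-1.573, 0.033, -0.028]
force: [0.6, 0.7, -0.1]
width: 1.001
```

```bash
python3 -c "
from h import *
st();plan([(.519,-.257,.25,26.5,10)])"
```

```text
1.35 [0.4147 0.1335 0.2428] yaw 87.8 ydown [-0.003 -0.003 -1.   ] F [ 0.6  0.7 -0.1] w 9.19 j [-0.87  0.12  0.5   2.04 -0.07  1.   -0.38]
{"x":1.19, "y":-0.06, "z":-3.86, "rx":0.003, "ry":0.107, "rz":-0.003}
{"x":1.60, "y":-0.07, "z":-3.71, "rx":0.000, "ry":0.107, "rz":0.000}
{"x":1.98, "y":-0.07, "z":-3.52, "rx":0.000, "ry":0.107, "rz":0.000}
{"x":2.35, "y":-0.07, "z":-3.29, "rx":0.000, "ry":0.107, "rz":0.000}
{"x":2.69, "y":-0.07, "z":-3.02, "rx":0.000, "ry":0.107, "rz":0.000}
{"x":2.99, "y":-0.07, "z":-2.72, "rx":0.000, "ry":0.107, "rz":0.000}
{"x":3.27, "y":-0.07, "z":-2.38, "rx":0.000, "ry":0.107, "rz":0.000}
{"x":3.50, "y":-0.07, "z":-2.02, "rx":0.000, "ry":0.107, "rz":0.000}
{"x":3.70, "y":-0.07, "z":-1.63, "rx":0.000, "ry":0.107, "rz":0.000}
{"x":3.85, "y":-0.07, "z":-1.23, "rx":0.000, "ry":0.107, "rz":0.000}
```

Request:
{"name": "move_arm", "arguments": {"series": [{"x": 1.2,"y": -0.05,"z": -3.9,"rx": 0,"ry": 0.107,"rz": 0},{"x": 1.6,"y": -0.05,"z": -3.7,"rx": 0,"ry": 0.107,"rz": 0},{"x": 2.0,"y": -0.05,"z": -3.5,"rx": 0,"ry": 0.107,"rz": 0},{"x": 2.35,"y": -0.05,"z": -3.3,"rx": 0,"ry": 0.107,"rz": 0},{"x": 2.7,"y": -0.05,"z": -3.0,"rx": 0,"ry": 0.107,"rz": 0},{"x": 3.0,"y": -0.05,"z": -2.7,"rx": 0,"ry": 0.107,"rz": 0},{"x": 3.25,"y": -0.05,"z": -2.4,"rx": 0,"ry": 0.107,"rz": 0},{"x": 3.5,"y": -0.05,"z": -2.0,"rx": 0,"ry": 0.107,"rz": 0},{"x": 3.7,"y": -0.05,"z": -1.6,"rx": 0,"ry": 0.107,"rz": 0},{"x": 3.85,"y": -0.05,"z": -1.2,"rx": 0,"ry": 0.107,"rz": 0}]}}

```text
clock: 2.6
position: [0.5143, -0.2711, 0.2471]
ee_rot: [-1.385, 0.893, -0.887]
force: [0.6, -1.3, 0.2]
width: 1.001
```

```bash
python3 -c "
from h import *
st();plan([(.519,-.257,.22,26.5,2)])
import cv2
cv2.imwrite('pics/top1.png',arm.get_image('top'));cv2.imwrite('pics/side1.png',arm.get_image('side'))"
```

```text
2.6 [ 0.5143 -0.2711  0.2471] yaw 24.5 ydown [-0.005 -0.001 -1.   ] F [ 0.6 -1.3  0.2] w 9.19 j [-0.2   0.46  0.86  1.73 -0.37  1.14 -0.37]
{"x":-0.54, "y":1.35, "z":0.51, "rx":0.005, "ry":-0.018, "rz":-0.001}
{"x":-0.53, "y":1.36, "z":0.51, "rx":-0.000, "ry":-0.018, "rz":-0.000}
```

View pics/side1.png

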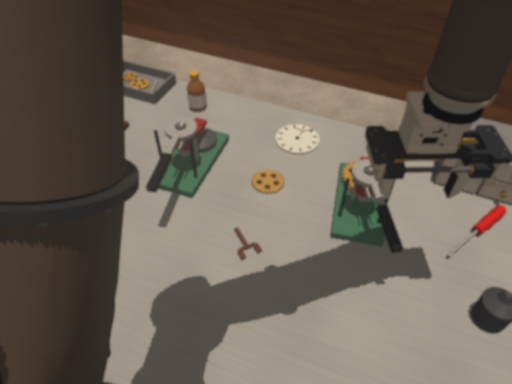

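View pics/top1.png

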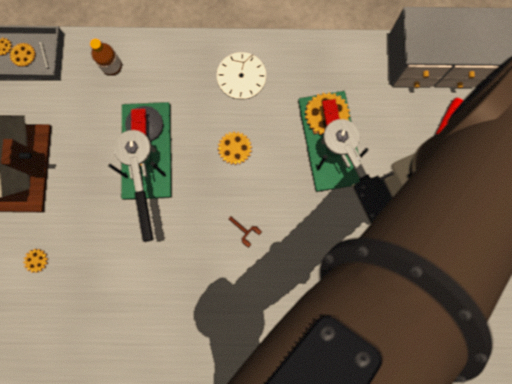

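The open gripper hangs over the right-hand handle. I'll go down in two stages.

Request:
{"name": "move_arm", "arguments": {"series": [{"x": -0.54,"y": 1.35,"z": 0.5,"rx": 0.005,"ry": -0.018,"rz": 0},{"x": -0.53,"y": 1.35,"z": 0.5,"rx": 0,"ry": -0.018,"rz": 0},{"x": 0,"y": 0,"z": 0,"rx": 0,"ry": 0,"rz": 0}]}}

```text
clock: 3.08
position: [0.5179, -0.257, 0.2169]
ee_rot: [-1.395, 0.863, -0.859]
force: [-0.2, -0.5, -0.4]
width: 0.999
```

```bash
python3 -c "
from h import *
st();plan([(.519,-.257,.124,26.5,4)])"
```

```text
3.075 [ 0.5179 -0.257   0.2169] yaw 26.6 ydown [-0.003  0.    -1.   ] F [-0.2 -0.5 -0.4] w 9.17 j [-0.21  0.48  0.83  1.77 -0.39  1.07 -0.34]
{"x":0.01, "y":2.32, "z":0.03, "rx":0.002, "ry":0.001, "rz":-0.001}
{"x":0.01, "y":2.32, "z":0.02, "rx":0.000, "ry":0.001, "rz":0.000}
{"x":0.01, "y":2.32, "z":0.02, "rx":0.000, "ry":0.001, "rz":0.000}
{"x":0.01, "y":2.32, "z":0.02, "rx":0.000, "ry":0.001, "rz":0.000}
```

Request:
{"name": "move_arm", "arguments": {"series": [{"x": 0,"y": 2.3,"z": 0,"rx": 0.002,"ry": 0,"rz": 0},{"x": 0,"y": 2.3,"z": 0,"rx": 0,"ry": 0,"rz": 0},{"x": 0,"y": 2.3,"z": 0,"rx": 0,"ry": 0,"rz": 0},{"x": 0,"y": 2.3,"z": 0,"rx": 0,"ry": 0,"rz": 0},{"x": 0,"y": 0,"z": 0,"rx": 0,"ry": 0,"rz": 0}]}}

```text
clock: 3.7
position: [0.5193, -0.252, 0.123]
ee_rot: [-1.393, 0.854, -0.853]
force: [-0.6, 0.5, 1.7]
width: 1.0
```

```bash
python3 -c "
from h import *
st()
import cv2
a=arm.get_image('side')[90:290,300:500];cv2.imwrite('pics/side2.png',cv2.resize(a,None,fx=3,fy=3,interpolation=2))"
```

```text
3.7 [ 0.5193 -0.252   0.123 ] yaw 27.1 ydown [ 0.001  0.003 -1.   ] F [-0.6  0.5  1.7] w 9.18 j [-0.14  0.58  0.74  1.87 -0.5   0.89 -0.25]
```

View pics/side2.png

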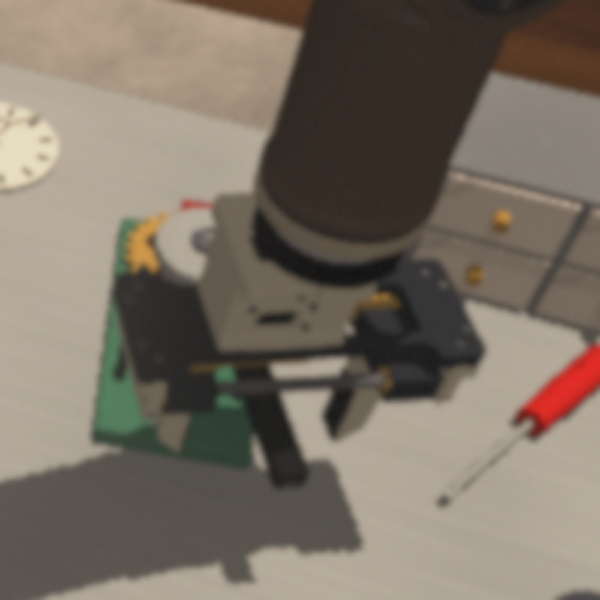

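The handle lies between the fingers with clearance. Closing on it now.

Request:
{"name": "move_arm", "arguments": {"series": [{"x": 0.45,"y": 0,"z": -0.2,"rx": 0,"ry": 0.01,"rz": 0},{"x": 0,"y": 0,"z": 0,"rx": 0,"ry": 0,"rz": 0},{"x": 0,"y": 0,"z": 0,"rx": 0,"ry": 0,"rz": 0},{"x": 0,"y": 0,"z": 0,"rx": 0,"ry": 0,"rz": 0},{"x": 0,"y": 0,"z": 0,"rx": 0,"ry": 0,"rz": 0},{"x": 0,"y": 0,"z": 0,"rx": 0,"ry": 0,"rz": 0}], "jaw": 0, "newtons": 30}}

```text
clock: 4.5
position: [0.5218, -0.2583, 0.1272]
ee_rot: [-1.389, 0.857, -0.865]
force: [0.2, 0.0, -0.2]
width: 0.396
```

```bash
cat >> h.py <<'E'
H=np.array([.644,-.1945])
def arc(phi1,n,r=.14,z=.124):
    s=arm.observe();v=H-s["position"][:2];p0=np.degrees(np.arctan2(v[1],v[0]));print("phi",p0.round(1),"r",np.linalg.norm(v).round(4))
    w=[]
    for i in range(1,n+1):
        f=np.radians(p0+(phi1-p0)*i/n);w.append((H[0]-r*np.cos(f),H[1]-r*np.sin(f),z,np.degrees(f),1))
    plan(w)
E
python3 -c "
from h import *
st();arc(46,6);print();arc(-27,10)"
```

```text
4.5 [ 0.5218 -0.2583  0.1272] yaw 26.5 ydown [ 0.007  0.001 -1.   ] F [ 0.2  0.  -0.2] w 3.63 j [-0.14  0.58  0.75  1.86 -0.5   0.89 -0.25]
phi 27.6 r 0.1379
{"x":0.75, "y":0.32, "z":-0.18, "rx":-0.007, "ry":-0.072, "rz":0.002}
{"x":0.75, "y":0.00, "z":0.02, "rx":0.000, "ry":-0.054, "rz":0.000}
{"x":0.75, "y":0.00, "z":0.02, "rx":0.000, "ry":-0.054, "rz":0.000}
{"x":0.75, "y":0.00, "z":0.02, "rx":0.000, "ry":-0.054, "rz":0.000}
{"x":0.75, "y":0.00, "z":0.02, "rx":0.000, "ry":-0.054, "rz":0.000}
{"x":0.75, "y":0.00, "z":0.02, "rx":0.000, "ry":-0.054, "rz":0.000}

phi 27.6 r 0.1379
{"x":-1.33, "y":0.32, "z":-0.17, "rx":-0.007, "ry":0.077, "rz":0.002}
{"x":-1.33, "y":0.00, "z":0.06, "rx":0.000, "ry":0.095, "rz":0.000}
{"x":-1.33, "y":0.00, "z":0.06, "rx":-0.000, "ry":0.095, "rz":-0.000}
{"x":-1.33, "y":0.00, "z":0.06, "rx":0.000, "ry":0.095, "rz":0.000}
{"x":-1.33, "y":0.00, "z":0.06, "rx":0.000, "ry":0.095, "rz":0.000}
{"x":-1.33, "y":0.00, "z":0.06, "rx":-0.000, "ry":0.095, "rz":-0.000}
{"x":-1.33, "y":0.00, "z":0.06, "rx":0.000, "ry":0.095, "rz":0.000}
{"x":-1.33, "y":0.00, "z":0.06, "rx":0.000, "ry":0.095, "rz":0.000}
{"x":-1.33, "y":0.00, "z":0.06, "rx":0.000, "ry":0.095, "rz":0.000}
{"x":-1.33, "y":0.00, "z":0.06, "rx":0.000, "ry":0.095, "rz":0.000}
```

Request:
{"name": "move_arm", "arguments": {"series": [{"x": 0,"y": 0.3,"z": 0,"rx": -0.005,"ry": 0,"rz": 0},{"x": 0,"y": 0,"z": 0,"rx": 0,"ry": 0,"rz": 0},{"x": 0,"y": 0,"z": 0,"rx": 0,"ry": 0,"rz": 0},{"x": 0,"y": 0,"z": 0,"rx": 0,"ry": 0,"rz": 0}]}}

```text
clock: 5.0
position: [0.5214, -0.2576, 0.1237]
ee_rot: [-1.394, 0.86, -0.861]
force: [-0.7, 0.7, 1.1]
width: 0.216
```

```bash
python3 -c "
from h import *
st();arc(48,6)"
```

```text
5.0 [ 0.5214 -0.2576  0.1237] yaw 26.6 ydown [ 0.001 -0.    -1.   ] F [-0.7  0.7  1.1] w 1.98 j [-0.14  0.58  0.75  1.86 -0.5   0.89 -0.25]
phi 27.2 r 0.1379
{"x":0.85, "y":-0.03, "z":-0.18, "rx":-0.001, "ry":-0.071, "rz":0.000}
{"x":0.85, "y":0.00, "z":0.03, "rx":0.000, "ry":-0.060, "rz":0.000}
{"x":0.85, "y":0.00, "z":0.03, "rx":0.000, "ry":-0.060, "rz":0.000}
{"x":0.85, "y":0.00, "z":0.03, "rx":0.000, "ry":-0.060, "rz":0.000}
{"x":0.85, "y":0.00, "z":0.03, "rx":0.000, "ry":-0.060, "rz":0.000}
{"x":0.85, "y":0.00, "z":0.03, "rx":0.000, "ry":-0.060, "rz":0.000}
```

Gripped: the opening is 19.8 mm, which matches the 20 mm sleeve. First I'll swing back counter-clockwise towards the stop.

Request:
{"name": "move_arm", "arguments": {"series": [{"x": 0.85,"y": 0,"z": 0.0,"rx": 0,"ry": -0.06,"rz": 0},{"x": 0.85,"y": 0,"z": 0.03,"rx": 0,"ry": -0.06,"rz": 0},{"x": 0.85,"y": 0,"z": 0.03,"rx": 0,"ry": -0.06,"rz": 0},{"x": 0.85,"y": 0,"z": 0.03,"rx": 0,"ry": -0.06,"rz": 0}]}}

```text
clock: 5.5
position: [0.5405, -0.2851, 0.1237]
ee_rot: [-1.463, 0.671, -0.67]
force: [-1.5, 2.1, 2.9]
width: 0.213
```

```bash
python3 -c "
from h import *
st();arc(45,3)"
```

```text
5.5 [ 0.5405 -0.2851  0.1237] yaw 40.8 ydown [ 0.001  0.002 -1.   ] F [-1.5  2.1  2.9] w 1.96 j [-0.04  0.61  0.67  1.78 -0.46  0.92 -0.03]
phi 41.2 r 0.1375
{"x":0.31, "y":-0.03, "z":-0.24, "rx":-0.002, "ry":-0.029, "rz":-0.001}
{"x":0.31, "y":0.00, "z":0.00, "rx":0.000, "ry":-0.022, "rz":0.000}
{"x":0.31, "y":0.00, "z":0.00, "rx":0.000, "ry":-0.022, "rz":0.000}
```

Request:
{"name": "move_arm", "arguments": {"series": [{"x": 0.6,"y": 0,"z": 0,"rx": 0,"ry": -0.04,"rz": 0},{"x": 0.4,"y": 0,"z": 0,"rx": 0,"ry": -0.03,"rz": 0},{"x": 0.2,"y": 0,"z": 0,"rx": 0,"ry": -0.015,"rz": 0}]}}

```text
clock: 5.88
position: [0.5493, -0.2941, 0.1237]
ee_rot: [-1.483, 0.602, -0.602]
force: [-0.5, 1.4, 1.9]
width: 0.212
```

```bash
python3 -c "
from h import *
st();arc(-26,11,.1375)"
```

```text
5.875 [ 0.5493 -0.2941  0.1237] yaw 45.9 ydown [ 0.001  0.002 -1.   ] F [-0.5  1.4  1.9] w 1.95 j [-0.01  0.62  0.64  1.75 -0.45  0.93  0.05]
phi 46.4 r 0.1374
{"x":-1.58, "y":-0.03, "z":0.07, "rx":-0.002, "ry":0.105, "rz":-0.001}
{"x":-1.58, "y":0.00, "z":0.09, "rx":0.000, "ry":0.115, "rz":0.000}
{"x":-1.58, "y":0.00, "z":0.09, "rx":0.000, "ry":0.115, "rz":0.000}
{"x":-1.58, "y":0.00, "z":0.09, "rx":0.000, "ry":0.115, "rz":0.000}
{"x":-1.58, "y":0.00, "z":0.09, "rx":0.000, "ry":0.115, "rz":0.000}
{"x":-1.58, "y":0.00, "z":0.09, "rx":0.000, "ry":0.115, "rz":0.000}
{"x":-1.58, "y":0.00, "z":0.09, "rx":0.000, "ry":0.115, "rz":0.000}
{"x":-1.58, "y":0.00, "z":0.09, "rx":-0.000, "ry":0.115, "rz":-0.000}
{"x":-1.58, "y":0.00, "z":0.09, "rx":0.000, "ry":0.115, "rz":0.000}
{"x":-1.58, "y":0.00, "z":0.09, "rx":0.000, "ry":0.115, "rz":0.000}
{"x":-1.58, "y":0.00, "z":0.09, "rx":0.000, "ry":0.115, "rz":0.000}
```

Request:
{"name": "move_arm", "arguments": {"series": [{"x": -1.4,"y": 0,"z": 0.08,"rx": 0,"ry": 0.1,"rz": 0},{"x": -1.4,"y": 0,"z": 0.08,"rx": 0,"ry": 0.1,"rz": 0},{"x": -1.4,"y": 0,"z": 0.08,"rx": 0,"ry": 0.1,"rz": 0},{"x": -1.4,"y": 0,"z": 0.08,"rx": 0,"ry": 0.1,"rz": 0},{"x": -1.4,"y": 0,"z": 0.08,"rx": 0,"ry": 0.1,"rz": 0},{"x": -1.4,"y": 0,"z": 0.08,"rx": 0,"ry": 0.1,"rz": 0},{"x": -1.4,"y": 0,"z": 0.08,"rx": 0,"ry": 0.1,"rz": 0},{"x": -1.4,"y": 0,"z": 0.08,"rx": 0,"ry": 0.1,"rz": 0}]}}

```text
clock: 6.88
position: [0.5051, -0.1942, 0.1237]
ee_rot: [-1.201, 1.226, -1.229]
force: [-1.1, 0.3, 0.0]
width: 0.218
```

```bash
python3 -c "
from h import *
st();arc(-26,4,.1375)"
```

```text
6.875 [ 0.5051 -0.1942  0.1237] yaw -1.4 ydown [-0.001 -0.003 -1.   ] F [-1.1  0.3  0. ] w 2.0 j [-0.36  0.58  0.91  1.97 -0.59  0.88 -0.73]
phi -0.1 r 0.1389
{"x":-1.55, "y":-0.04, "z":0.19, "rx":0.001, "ry":0.091, "rz":0.003}
{"x":-1.55, "y":0.00, "z":0.09, "rx":0.000, "ry":0.113, "rz":0.000}
{"x":-1.55, "y":0.00, "z":0.09, "rx":0.000, "ry":0.113, "rz":0.000}
{"x":-1.55, "y":0.00, "z":0.09, "rx":0.000, "ry":0.113, "rz":0.000}
```

Request:
{"name": "move_arm", "arguments": {"series": [{"x": -1.5,"y": 0,"z": 0.1,"rx": 0,"ry": 0.1,"rz": 0},{"x": -1.5,"y": 0,"z": 0.09,"rx": 0,"ry": 0.11,"rz": 0},{"x": -1.5,"y": 0,"z": 0.09,"rx": 0,"ry": 0.11,"rz": 0},{"x": -1.2,"y": 0,"z": 0.07,"rx": 0,"ry": 0.09,"rz": 0},{"x": -0.4,"y": 0,"z": 0,"rx": 0,"ry": 0.03,"rz": 0}]}}

```text
clock: 7.5
position: [0.5184, -0.1327, 0.1237]
ee_rot: [-0.951, 1.551, -1.552]
force: [0.2, 0.1, -0.8]
width: 0.217
```

```bash
python3 -c "
from h import *
st();arc(46,11,.1375)"
```

```text
7.5 [ 0.5184 -0.1327  0.1237] yaw -27.3 ydown [-0.004 -0.003 -1.   ] F [ 0.2  0.1 -0.8] w 1.99 j [-0.55  0.64  1.05  1.98 -0.69  0.93 -1.19]
phi -26.2 r 0.14
{"x":1.57, "y":-0.02, "z":0.36, "rx":0.003, "ry":-0.133, "rz":0.004}
{"x":1.57, "y":0.00, "z":0.09, "rx":0.000, "ry":-0.115, "rz":0.000}
{"x":1.57, "y":0.00, "z":0.09, "rx":0.000, "ry":-0.115, "rz":0.000}
{"x":1.57, "y":0.00, "z":0.09, "rx":-0.000, "ry":-0.115, "rz":-0.000}
{"x":1.57, "y":0.00, "z":0.09, "rx":0.000, "ry":-0.115, "rz":0.000}
{"x":1.57, "y":0.00, "z":0.09, "rx":0.000, "ry":-0.115, "rz":0.000}
{"x":1.57, "y":0.00, "z":0.09, "rx":0.000, "ry":-0.115, "rz":0.000}
{"x":1.57, "y":0.00, "z":0.09, "rx":0.000, "ry":-0.115, "rz":0.000}
{"x":1.57, "y":0.00, "z":0.09, "rx":0.000, "ry":-0.115, "rz":0.000}
{"x":1.57, "y":-0.00, "z":0.09, "rx":0.000, "ry":-0.115, "rz":0.000}
{"x":1.57, "y":0.00, "z":0.09, "rx":0.000, "ry":-0.115, "rz":0.000}
```

Full clockwise stroke of about 72° with little force. Now the return.

Request:
{"name": "move_arm", "arguments": {"series": [{"x": 1.57,"y": 0,"z": 0.1,"rx": 0.003,"ry": -0.115,"rz": 0.003},{"x": 1.57,"y": 0,"z": 0.09,"rx": 0,"ry": -0.115,"rz": 0},{"x": 1.57,"y": 0,"z": 0.09,"rx": 0,"ry": -0.115,"rz": 0},{"x": 1.57,"y": 0,"z": 0.09,"rx": 0,"ry": -0.115,"rz": 0},{"x": 1.57,"y": 0,"z": 0.09,"rx": 0,"ry": -0.115,"rz": 0},{"x": 1.57,"y": 0,"z": 0.09,"rx": 0,"ry": -0.115,"rz": 0},{"x": 1.57,"y": 0,"z": 0.09,"rx": 0,"ry": -0.115,"rz": 0},{"x": 1.57,"y": 0,"z": 0.09,"rx": 0,"ry": -0.115,"rz": 0},{"x": 1.57,"y": 0,"z": 0.09,"rx": 0,"ry": -0.115,"rz": 0},{"x": 1.5,"y": 0,"z": 0.09,"rx": 0,"ry": -0.11,"rz": 0},{"x": 1.0,"y": 0,"z": 0.05,"rx": 0,"ry": -0.07,"rz": 0},{"x": 0.3,"y": 0,"z": 0,"rx": 0,"ry": -0.02,"rz": 0}]}}

```text
clock: 9.0
position: [0.5487, -0.2936, 0.1237]
ee_rot: [-1.486, 0.597, -0.611]
force: [0.2, 3.1, 2.6]
width: 0.216
```

```bash
python3 -c "
from h import *
st();arc(46.7,1,.1375)"
```

```text
9.0 [ 0.5487 -0.2936  0.1237] yaw 45.7 ydown [ 0.008 -0.004 -1.   ] F [0.2 3.1 2.6] w 1.98 j [-0.01  0.61  0.64  1.76 -0.45  0.91  0.04]
phi 46.1 r 0.1375
{"x":0.14, "y":-0.03, "z":0.00, "rx":-0.003, "ry":-0.017, "rz":0.008}
```

Request:
{"name": "move_arm", "arguments": {"series": [{"x": -1.57,"y": 0,"z": 0.09,"rx": -0.003,"ry": 0.113,"rz": 0.006},{"x": -1.57,"y": 0,"z": 0.09,"rx": 0,"ry": 0.113,"rz": 0},{"x": -1.57,"y": 0,"z": 0.09,"rx": 0,"ry": 0.113,"rz": 0},{"x": -1.57,"y": 0,"z": 0.09,"rx": 0,"ry": 0.113,"rz": 0},{"x": -1.57,"y": 0,"z": 0.09,"rx": 0,"ry": 0.113,"rz": 0},{"x": -1.57,"y": 0,"z": 0.09,"rx": 0,"ry": 0.113,"rz": 0},{"x": -1.57,"y": 0,"z": 0.09,"rx": 0,"ry": 0.113,"rz": 0},{"x": -1.57,"y": 0,"z": 0.09,"rx": 0,"ry": 0.113,"rz": 0},{"x": -1.57,"y": 0,"z": 0.09,"rx": 0,"ry": 0.113,"rz": 0},{"x": -1.57,"y": 0,"z": 0.09,"rx": 0,"ry": 0.113,"rz": 0},{"x": -1.1,"y": 0,"z": 0.05,"rx": 0,"ry": 0.08,"rz": 0},{"x": -0.4,"y": 0,"z": 0,"rx": 0,"ry": 0.03,"rz": 0}]}}

```text
clock: 10.5
position: [0.5194, -0.1304, 0.1237]
ee_rot: [-0.94, 1.553, -1.563]
force: [1.3, 0.2, -2.2]
width: 0.22
```

```bash
python3 -c "
from h import *
st();arc(46,11,.1375)" | head -5
```

```text
10.5 [ 0.5194 -0.1304  0.1237] yaw -27.9 ydown [ 0.001 -0.005 -1.   ] F [ 1.3  0.2 -2.2] w 2.02 j [-0.56  0.63  1.05  1.99 -0.69  0.93 -1.21]
phi -27.2 r 0.1401
{"x":1.59, "y":-0.03, "z":0.37, "rx":-0.003, "ry":-0.127, "rz":0.004}
{"x":1.59, "y":0.00, "z":0.09, "rx":0.000, "ry":-0.116, "rz":0.000}
{"x":1.59, "y":0.00, "z":0.09, "rx":0.000, "ry":-0.116, "rz":0.000}
```

Second stroke done. Return and third stroke next.

Request:
{"name": "move_arm", "arguments": {"series": [{"x": 1.6,"y": 0,"z": 0.1,"rx": -0.003,"ry": -0.116,"rz": 0.003},{"x": 1.57,"y": 0,"z": 0.09,"rx": 0,"ry": -0.115,"rz": 0},{"x": 1.57,"y": 0,"z": 0.09,"rx": 0,"ry": -0.115,"rz": 0},{"x": 1.57,"y": 0,"z": 0.09,"rx": 0,"ry": -0.115,"rz": 0},{"x": 1.57,"y": 0,"z": 0.09,"rx": 0,"ry": -0.115,"rz": 0},{"x": 1.57,"y": 0,"z": 0.09,"rx": 0,"ry": -0.115,"rz": 0},{"x": 1.57,"y": 0,"z": 0.09,"rx": 0,"ry": -0.115,"rz": 0},{"x": 1.57,"y": 0,"z": 0.09,"rx": 0,"ry": -0.115,"rz": 0},{"x": 1.57,"y": 0,"z": 0.09,"rx": 0,"ry": -0.115,"rz": 0},{"x": 1.57,"y": 0,"z": 0.09,"rx": 0,"ry": -0.115,"rz": 0},{"x": 1.0,"y": 0,"z": 0.05,"rx": 0,"ry": -0.075,"rz": 0},{"x": 0.4,"y": 0,"z": 0,"rx": 0,"ry": -0.03,"rz": 0}]}}

```text
clock: 12.0
position: [0.5483, -0.2934, 0.1237]
ee_rot: [-1.485, 0.588, -0.606]
force: [3.3, 3.2, 0.5]
width: 0.216
```

```bash
python3 -c "
from h import *
st();arc(46.7,1,.1375)"
```

```text
12.0 [ 0.5483 -0.2934  0.1237] yaw 46.2 ydown [ 0.011 -0.002 -1.   ] F [3.3 3.2 0.5] w 1.98 j [-0.01  0.61  0.63  1.76 -0.44  0.91  0.05]
phi 46.0 r 0.1376
{"x":0.18, "y":-0.03, "z":0.01, "rx":-0.006, "ry":-0.008, "rz":0.009}
```

Request:
{"name": "move_arm", "arguments": {"series": [{"x": -1.57,"y": 0,"z": 0.09,"rx": 0,"ry": 0.113,"rz": 0},{"x": -1.57,"y": 0,"z": 0.09,"rx": 0,"ry": 0.113,"rz": 0},{"x": -1.57,"y": 0,"z": 0.09,"rx": 0,"ry": 0.113,"rz": 0},{"x": -1.57,"y": 0,"z": 0.09,"rx": 0,"ry": 0.113,"rz": 0},{"x": -1.57,"y": 0,"z": 0.09,"rx": 0,"ry": 0.113,"rz": 0},{"x": -1.57,"y": 0,"z": 0.09,"rx": 0,"ry": 0.113,"rz": 0},{"x": -1.57,"y": 0,"z": 0.09,"rx": 0,"ry": 0.113,"rz": 0},{"x": -1.57,"y": 0,"z": 0.09,"rx": 0,"ry": 0.113,"rz": 0},{"x": -1.57,"y": 0,"z": 0.09,"rx": 0,"ry": 0.113,"rz": 0},{"x": -1.57,"y": 0,"z": 0.09,"rx": 0,"ry": 0.113,"rz": 0},{"x": -1.1,"y": 0,"z": 0.05,"rx": 0,"ry": 0.08,"rz": 0},{"x": -0.4,"y": 0,"z": 0,"rx": 0,"ry": 0.03,"rz": 0}]}}

```text
clock: 13.5
position: [0.5182, -0.1326, 0.1237]
ee_rot: [-0.941, 1.532, -1.556]
force: [3.8, -0.8, -5.0]
width: 0.216
```

```bash
python3 -c "
from h import *
st();arc(46,11,.1375)" | head -4
```

```text
13.5 [ 0.5182 -0.1326  0.1237] yaw -26.9 ydown [ 0.013 -0.007 -1.   ] F [ 3.8 -0.8 -5. ] w 1.98 j [-0.55  0.62  1.03  2.   -0.68  0.9  -1.19]
phi -26.2 r 0.1402
{"x":1.57, "y":-0.03, "z":0.38, "rx":-0.015, "ry":-0.128, "rz":0.001}
{"x":1.57, "y":0.00, "z":0.09, "rx":0.000, "ry":-0.115, "rz":0.000}
```

Request:
{"name": "move_arm", "arguments": {"series": [{"x": 1.6,"y": 0,"z": 0.1,"rx": -0.012,"ry": -0.116,"rz": 0.003},{"x": 1.57,"y": 0,"z": 0.09,"rx": 0,"ry": -0.115,"rz": 0},{"x": 1.57,"y": 0,"z": 0.09,"rx": 0,"ry": -0.115,"rz": 0},{"x": 1.57,"y": 0,"z": 0.09,"rx": 0,"ry": -0.115,"rz": 0},{"x": 1.57,"y": 0,"z": 0.09,"rx": 0,"ry": -0.115,"rz": 0},{"x": 1.57,"y": 0,"z": 0.09,"rx": 0,"ry": -0.115,"rz": 0},{"x": 1.57,"y": 0,"z": 0.09,"rx": 0,"ry": -0.115,"rz": 0},{"x": 1.57,"y": 0,"z": 0.09,"rx": 0,"ry": -0.115,"rz": 0},{"x": 1.57,"y": 0,"z": 0.09,"rx": 0,"ry": -0.115,"rz": 0},{"x": 1.5,"y": 0,"z": 0.09,"rx": 0,"ry": -0.11,"rz": 0},{"x": 1.0,"y": 0,"z": 0.05,"rx": 0,"ry": -0.075,"rz": 0},{"x": 0.4,"y": 0,"z": 0,"rx": 0,"ry": -0.03,"rz": 0}]}}

```text
clock: 15.0
position: [0.5491, -0.2945, 0.1236]
ee_rot: [-1.482, 0.575, -0.596]
force: [5.2, 2.5, 0.0]
width: 0.22
```

```bash
python3 -c "
from h import *
st();arc(46.7,1,.1375)"
```

```text
15.0 [ 0.5491 -0.2945  0.1236] yaw 47.1 ydown [ 0.015  0.003 -1.   ] F [5.2 2.5 0. ] w 2.02 j [ 0.01  0.6   0.61  1.76 -0.44  0.9   0.06]
phi 46.5 r 0.1378
{"x":0.05, "y":-0.04, "z":0.03, "rx":-0.012, "ry":0.006, "rz":0.009}
```

Request:
{"name": "move_arm", "arguments": {"series": [{"x": -1.4,"y": 0,"z": 0.08,"rx": 0,"ry": 0.1,"rz": 0.006},{"x": -1.4,"y": 0,"z": 0.08,"rx": 0,"ry": 0.1,"rz": 0},{"x": -1.4,"y": 0,"z": 0.08,"rx": 0,"ry": 0.1,"rz": 0},{"x": -1.4,"y": 0,"z": 0.08,"rx": 0,"ry": 0.1,"rz": 0},{"x": -1.4,"y": 0,"z": 0.08,"rx": 0,"ry": 0.1,"rz": 0},{"x": -1.4,"y": 0,"z": 0.08,"rx": 0,"ry": 0.1,"rz": 0},{"x": -1.4,"y": 0,"z": 0.08,"rx": 0,"ry": 0.1,"rz": 0}]}}

```text
clock: 15.88
position: [0.5058, -0.2096, 0.1236]
ee_rot: [-1.241, 1.123, -1.139]
force: [4.5, 1.9, -5.5]
width: 0.213
```

```bash
python3 -c "
from h import *
st();arc(-26,5,.14)"
```

```text
15.875 [ 0.5058 -0.2096  0.1236] yaw 5.9 ydown [ 0.016  0.004 -1.   ] F [ 4.5  1.9 -5.5] w 1.96 j [-0.28  0.55  0.84  1.96 -0.56  0.86 -0.61]
phi 6.2 r 0.139
{"x":-1.57, "y":-0.03, "z":-0.02, "rx":-0.016, "ry":0.106, "rz":-0.004}
{"x":-1.57, "y":0.00, "z":0.09, "rx":0.000, "ry":0.112, "rz":0.000}
{"x":-1.57, "y":0.00, "z":0.09, "rx":0.000, "ry":0.112, "rz":0.000}
{"x":-1.57, "y":0.00, "z":0.09, "rx":0.000, "ry":0.112, "rz":0.000}
{"x":-1.57, "y":0.00, "z":0.09, "rx":0.000, "ry":0.112, "rz":0.000}
```

Request:
{"name": "move_arm", "arguments": {"series": [{"x": -1.4,"y": 0,"z": 0.02,"rx": -0.012,"ry": 0.1,"rz": 0},{"x": -1.4,"y": 0,"z": 0.08,"rx": 0,"ry": 0.1,"rz": 0},{"x": -1.4,"y": 0,"z": 0.08,"rx": 0,"ry": 0.1,"rz": 0},{"x": -1.4,"y": 0,"z": 0.08,"rx": 0,"ry": 0.1,"rz": 0}]}}

```text
clock: 16.38
position: [0.51, -0.1539, 0.1236]
ee_rot: [-1.042, 1.431, -1.432]
force: [2.3, 1.6, -5.8]
width: 0.218
```

```bash
python3 -c "
from h import *
st();arc(-26,1,.14)"
```

```text
16.375 [ 0.51   -0.1539  0.1236] yaw -17.7 ydown [ 0.004  0.002 -1.   ] F [ 2.3  1.6 -5.8] w 2.0 j [-0.47  0.59  0.97  1.99 -0.64  0.89 -1.03]
phi -16.8 r 0.14
{"x":-2.23, "y":-0.03, "z":0.15, "rx":-0.003, "ry":0.146, "rz":-0.004}
```

Request:
{"name": "move_arm", "arguments": {"series": [{"x": -1.2,"y": 0,"z": 0.07,"rx": 0,"ry": 0.08,"rz": 0},{"x": -0.9,"y": 0,"z": 0.04,"rx": 0,"ry": 0.06,"rz": 0},{"x": -0.3,"y": 0,"z": 0,"rx": 0,"ry": 0.02,"rz": 0},{"x": 0,"y": 0,"z": 0,"rx": 0,"ry": 0,"rz": 0}]}}

```text
clock: 16.88
position: [0.5164, -0.1367, 0.1237]
ee_rot: [-0.948, 1.544, -1.554]
force: [0.0, -4.7, -4.9]
width: 0.22
```

```bash
python3 -c "
from h import *
st();arc(-26,1,.14)
import cv2
for n in('side','top'):
  a=arm.get_image(n);a=a[110:290,280:460] if n=='side' else a[60:240,270:450];cv2.imwrite('pics/%s3.png'%n,cv2.resize(a,None,fx=3,fy=3,interpolation=2))"
```

```text
16.875 [ 0.5164 -0.1367  0.1237] yaw -27.1 ydown [ 0.002 -0.006 -1.   ] F [ 0.  -4.7 -4.9] w 2.02 j [-0.54  0.62  1.03  1.99 -0.67  0.91 -1.2 ]
phi -24.4 r 0.14
{"x":-0.40, "y":-0.04, "z":-0.01, "rx":-0.004, "ry":-0.019, "rz":0.004}
```

View pics/side3.png

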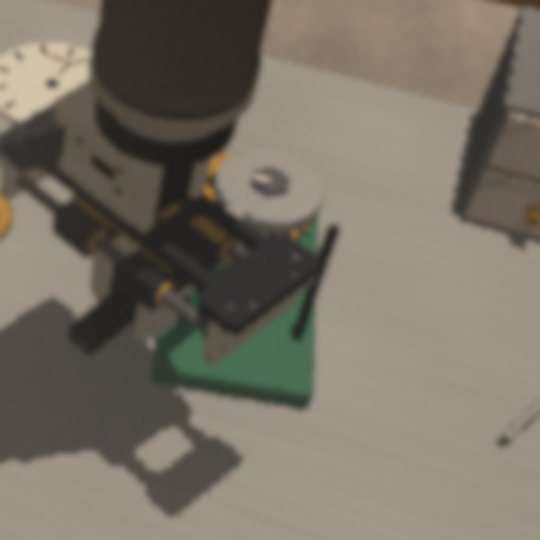

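View pics/top3.png

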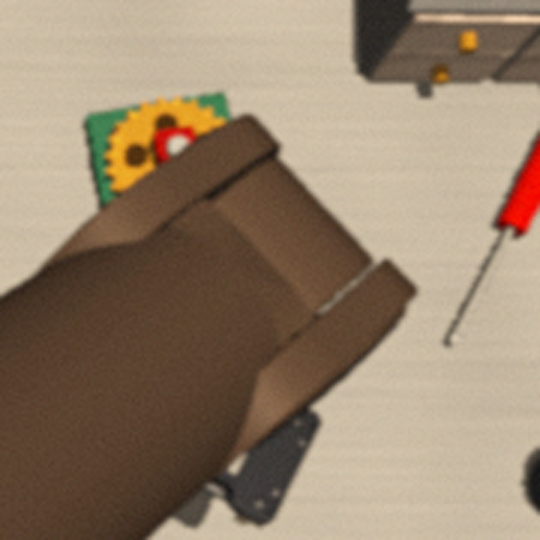

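In the top view a white steel stub now stands out of the red arm at (178,148), so the sprung foot has been pushed up. Four strokes of about 1.26 rad, less 0.39 rad lost each, give at least 3.4 rad. Releasing part way, then lifting.

Request:
{"name": "move_arm", "arguments": {"series": [{"x": 0,"y": 0,"z": 0,"rx": 0,"ry": 0,"rz": 0},{"x": 0,"y": 0,"z": 0,"rx": 0,"ry": 0,"rz": 0},{"x": 0,"y": 0,"z": 0,"rx": 0,"ry": 0,"rz": 0},{"x": 0,"y": 0,"z": 0,"rx": 0,"ry": 0,"rz": 0}], "jaw": 4.5}}

```text
clock: 17.48
position: [0.5156, -0.1437, 0.1249]
ee_rot: [-0.944, 1.542, -1.565]
force: [0.7, -3.4, -1.6]
width: 0.488
```

```bash
python3 -c "
from h import *
st()"
```

```text
17.475 [ 0.5156 -0.1437  0.1249] yaw -27.5 ydown [ 0.006 -0.012 -1.   ] F [ 0.7 -3.4 -1.6] w 4.48 j [-0.53  0.62  1.03  1.99 -0.67  0.91 -1.19]
```

Request:
{"name": "move_arm", "arguments": {"series": [{"x": -0.3,"y": 0,"z": 0,"rx": 0,"ry": 0,"rz": 0},{"x": 0,"y": -1.5,"z": 0,"rx": 0,"ry": 0,"rz": 0},{"x": 0,"y": -2.5,"z": 0,"rx": 0,"ry": 0,"rz": 0},{"x": 0,"y": -3,"z": 0,"rx": 0,"ry": 0,"rz": 0},{"x": 0,"y": -3,"z": 0,"rx": 0,"ry": 0,"rz": 0},{"x": 0,"y": -3,"z": 0,"rx": 0,"ry": 0,"rz": 0},{"x": 0,"y": 0,"z": -5,"rx": 0,"ry": 0,"rz": 0},{"x": 0,"y": 0,"z": -5,"rx": 0,"ry": 0,"rz": 0},{"x": 0,"y": 0,"z": 0,"rx": 0,"ry": 0,"rz": 0}]}}

```text
clock: 18.6
position: [0.4262, -0.0878, 0.2633]
ee_rot: [-0.94, 1.546, -1.552]
force: [0.3, 0.1, 0.0]
width: 0.486
```

```bash
python3 -c "
from h import *
st()
import cv2
for n in('side','top'):
  a=arm.get_image(n);cv2.imwrite('pics/%s4f.png'%n,a);a=a[110:290,280:460] if n=='side' else a[60:240,270:450];cv2.imwrite('pics/%s4.png'%n,cv2.resize(a,None,fx=3,fy=3,interpolation=2))"
```

```text
18.6 [ 0.4262 -0.0878  0.2633] yaw -27.3 ydown [ 0.006 -0.    -1.   ] F [0.3 0.1 0. ] w 4.46 j [-1.02  0.17  1.3   2.04 -0.19  1.05 -1.68]
```

View pics/side4.png

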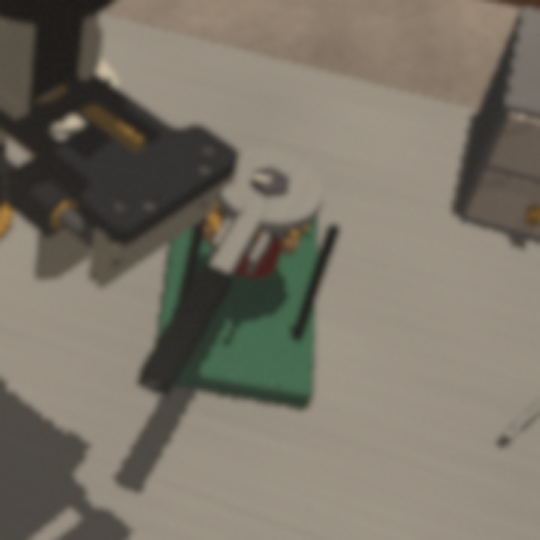

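View pics/top4f.png

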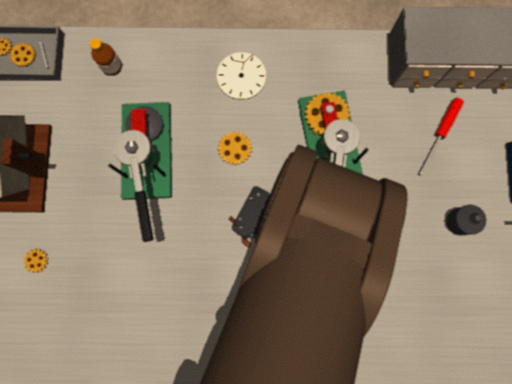

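```bash
python3 -c "
import cv2,numpy as np
a=[cv2.resize(cv2.imread(f)[85:165,295:365],None,fx=5,fy=5,interpolation=2) for f in('pics/top0.png','pics/top4f.png')]
cv2.imwrite('pics/cmp.png',np.hstack(a))
from h import *;s=arm.observe();print(s['joints'],s['dq'].round(3))"
```

```text
[-1.01504911  0.17994408  1.29790128  2.03910634 -0.19583235  1.05305713
 -1.6735959 ] [ 0.053  0.064 -0.009 -0.025 -0.014 -0.005  0.015]
```

View pics/cmp.png

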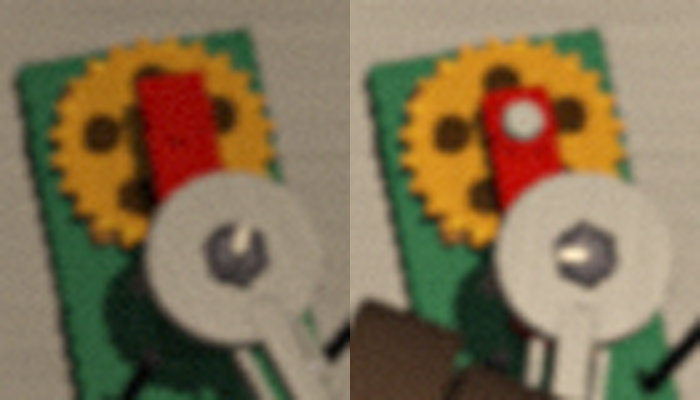

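Request:
{"name": "move_arm", "arguments": {"series": [{"x": 0,"y": 0,"z": 1.5,"rx": 0,"ry": 0,"rz": 0},{"x": 0,"y": 0,"z": 0,"rx": 0,"ry": 0,"rz": 0},{"x": 0,"y": 0,"z": 0,"rx": 0,"ry": 0,"rz": 0},{"x": 0,"y": 0,"z": 0,"rx": 0,"ry": 0,"rz": 0}]}}

```text
clock: 19.2
position: [0.4443, -0.0992, 0.2644]
ee_rot: [-0.941, 1.544, -1.566]
force: [-0.0, 0.0, -1.0]
width: 0.492
```

```bash
python3 -c "
from h import *
st();arm.sign_off()"
```

```text
19.2 [ 0.4443 -0.0992  0.2644] yaw -27.6 ydown [ 0.006 -0.011 -1.   ] F [-0.  0. -1.] w 4.51 j [-0.93  0.23  1.25  2.   -0.24  1.07 -1.62]
the job is handed in; nothing more can be done
```

I gripped the wrench handle on the brass wheel's clamp and made four clockwise strokes of about 71–73° each. Between strokes I swung it freely back, then let go, lifted clear and handed the job in at about 19 s.

- **Screw turn:** with up to 0.39 rad lost per stroke, the screw should stand at 3.4 rad or more. I could not read the joint directly.
- **Foot on the wheel:** compared with the first picture, the red arm sits visibly lower, by very roughly 17 mm. The foot's steel stub now stands out of it, so the foot is bearing on the wheel.
- **Other clamp:** the arm never came near the lead weight's clamp during the strokes, and it looks unchanged in the last picture.
- **Forces:** the readings I took after each move stayed under 10 N. At the end the robot was clear of everything, with about 1 N on the wrist.

Two things were not ideal:
- **Wrench moved on release:** when the jaws opened, the tool sprang back a few millimetres and the wrench ended up some way back counter-clockwise. That is its free direction, so the screw should not have turned.
- **Joint 3 near its limit:** it reached 1.30 rad of its 1.32 rad range during the retreat. I backed it off to 1.25 before handing in.

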